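# Take the round rice cake from under the cooling rack with tongs

### The arm

A 7-joint arm with a two-finger parallel gripper is mounted at the origin on the work surface. World frame = base frame: x ahead of the robot, y to its left, z up, the work surface at z = 0. Lengths are in mm, angles in rad, forces in N, time in s.
With the tool pointing down it reaches from about 400 to 850 mm from the base axis. Payload 4.4 kg.
Tool frame: the origin (TCP) lies midway between the tips of the shut fingers; the grasp point (between the pads) lies 19 mm behind it; z points along the fingers, y is the line along which they close (so a half turn about z gives the same grasp; the last joint's range is limited). The gripper opens to 94 mm and grips with 3 to 60 N. Pads are 16 mm wide; open, the fingers measure 119 mm over their backs; the gripper's body (75 mm by 177 mm) begins 78 mm behind the grasp point.
Start: joints at [-1.412, 0.628, 0.038, 1.517, -0.027, 0.996, -0.02], TCP at [144.866, 633.666, 205.478] pointing down, gripper open.
Joint ranges: [-3.06, 3.06], [-0.37, 2.12], [-1.25, 1.32], [0.18, 2.47], [-1.1, 4.24], [0.23, 1.98], [-2.94, 2.94]. Speed limits (rad/s): [2.57, 2.57, 3.14, 3.14, 3.14, 3.14, 3.14].

### API

Orientations are given as [roll, pitch, yaw] about the fixed x, y, z axes, in that order (R = Rz(yaw) Ry(pitch) Rx(roll)).
In Python, from bench import r gives the robot as it stands.
- The arm moves only by the shell command python3 -m pendant 'ROWS' [OPENING]. ROWS is rows parted by semicolons, their numbers by spaces, 1 to 5 of them, each of 6 numbers: dx, dy, dz in mm, then a rotation vector rx, ry, rz in rad; each row shifts and turns the commanded pose from where the row before left it, along the tool's axes as they then stand; what a row does not reach is not made up. A row lasts 1/12 s, in which the tool goes at most 41.7 mm and 0.125 rad, less where a joint would pass 70% of its speed; a pose out of reach is approached as far as the arm can. OPENING is the finger opening in mm, set as the command begins (- or left out keeps the last). The fingers move at their own pace and stop on an object; the grip force is fixed at half the most. Time passes only in rows, so rows that do not move let the fingers close. It prints the time, the measured TCP pose, the force, the opening and the grip force at its end.
- r.observe(): the state, without advancing time (a new reading comes with each control period).
- r.read_camera(name): name is "scene" or "top" or "wrist"; returns (picture, depth): 400x640x3 uint8, blue, green, red; 400x640 float32, mm along the optical axis (not along the pixel's ray), 0 where there is no reading.
- r.camera_model(name): a dict with "fx", "fy", "cx", "cy" (pixels), "rvec" (rotation vector, rad) and "tvec" (3), from world to camera coordinates, as OpenCV has them; the wrist camera has in their place "mount" (4x4, takes a point from camera to tool coordinates, whose origin is the TCP and whose axes are the flange's). Camera axes: x right, y down, z forward; pixel columns grow to the right and rows downward; lengths in mm; the calibration is good to about 2 mm. A picture is of the moment at which its call begins: read the wrist's pose just before it. camera_model takes no time and is no camera call.
- r.job_done(): hands the job in; it is judged then, once.
Trained networks look in the newest picture that a camera, given by its name, has taken for a name from the list of things; names that differ only in an ending like _2 or _b are one class to them, and where a whole thing is asked for, a point or a joint stands for the part that bears it (a point fixed in the world has none). Each returns a list of dicts, best first, with "score" (0 to 1); they miss things now and then, are a little off and sometimes report something else, mostly with a low value. They report only what shows in the picture. A call takes as long as a camera call. They do not tell look-alikes from the thing itself.
- r.search_frame(camera, target): "box" ([left, top, width, height] in pixels, round what is visible of it).
- r.silhouettes(camera, target): "pixels" (400x640 bool, what is visible of it) and "box" ([left, top, width, height] in pixels, round what is visible of it).
- r.mark_of(camera, target): "centre" ([row, column] in pixels: a listed point, or the origin of a listed thing).
The state is a dict: "time": time; "q": joint angles; "dq": joint speeds; "effort": joint torques, N m; "position": TCP position; "ee_rot": TCP orientation; "force": force on the tool from outside, world axes, zero at the start; "moment": the same for the moment, N m; "grip_width": finger opening in mm; "finger_force": force on a finger pad.
Only numpy, scipy, OpenCV 4.12 (cv2) and the standard library are available. Lean on these libraries where they do the work, as an engineer would, in place of code of your own. Each camera call takes 0.05 s, during which the arm holds its last target. There are 200 camera calls.

### The job

Pick up the spring tongs and, reaching in under the wire cooling rack with them, take the round rice cake off the tray between their tips, gently so that it is not squashed, and draw it out through the open front of the rack. Finish while holding it in the tongs about 10 cm above the middle of the round plate, steady, ready to be dusted. Touch the cake only with the tongs, leave the oblong cakes, the cup, the shaker and the plate where they are, and do not knock the rack.

Things in the scene. Friction and masses are not known exactly. Their poses are not given: they have to be found in the camera images.
- tongs: Steel spring tongs, 135 g, 274 mm long, lying flat: the arms lie side by side and open and close sideways. Origin on the centre line, level with the underside, midway along the two black handle sleeves (about the balance point); x to the tips, y to the left arm, z up. Hinge 105 mm behind the origin, pull ring to 133 mm behind, heads to 141 mm ahead; all 20 mm tall or less.
- tongs_grip (a point): the place to squeeze the tongs, on the centre line 10 mm above the origin. The sleeves run 40 mm behind to 38 mm ahead of it, 20 mm tall, 51 mm apart over their outer faces when open, about 37 mm when on the round cake. A spring holds them open against a stop: it gives about 5 N on each finger at once and 5.5 N on the cake; squeezing 1 mm narrows the gap between the heads by 2.2 mm.
- tongs_tip (a point): the point midway between the two cupped heads, 125 mm ahead of the tongs' origin, 10 mm above their underside. The heads are 20 mm tall and reach 16 mm ahead of and behind this point; open, the gap between them is 78 mm in the middle and 64 mm at the lips, and they measure 86 mm over the outside.
- tongs_left: left arm of the tongs (+y), with sleeve and head; origin at the hinge. Both arms swing equally, and spring open when let go.
- tongs_right: right arm of the tongs (-y), mirror image of the left.
- round_cake: round rice cake, a flattened off-white ball, 46 mm in diameter, 38 mm tall, 35 to 60 g; origin at the centre of its flat underside, z up. It stands on the tray in one of three places, 40 to 55 mm behind the rack's front edge. It is squashed by more than 18 N from a head; squeezing the sleeves with F newtons presses it with about 0.45 x (F - 5.5).
- rack: steel wire cooling rack over the tray, fixed: 340 mm wide (y), 200 mm deep (x), top 100 mm above the table, free height below 92 mm; origin on the table under its centre, z up. The open front edge, 100 mm from the origin on its -x side, faces the robot; two wire feet at each end only. Nothing stands on it.
- oblong_cake1: an oblong rice cake, off-white loaf, 70 x 37 mm, 37 mm tall, lying more or less crosswise, on the tray in one of the three places (about 100 mm apart sideways); origin at the centre of its underside, x along it. Leave it alone.
- oblong_cake2: another oblong rice cake, the same as the first. Leave it alone.
- tray: shallow aluminium tray under the rack, fixed, 186 mm deep and 310 mm wide, same centre and directions as the rack; floor 2 mm above the table, rim 7 mm above the table and 3 mm thick. Origin on the table under its centre.
- plate: round white ceramic plate on the table at the robot's left, 170 mm in diameter, 18 mm tall, loose; origin at the centre of its underside.
- cup: ceramic tea cup, 68 mm in diameter, 78 mm tall, beyond the plate; origin at the centre of its underside. Leave it alone.
- shaker: glass shaker jar with a steel lid, 60 mm in diameter, 100 mm tall, at the right of the rack; origin at the centre of its underside. Leave it alone.
Things that resemble listed ones, but are neither listed nor needed, are in the scene too. What is shaped like the round_cake but black, brown or orange is not meant.

How it is judged (in metres and radians):
On the way, in this order (a step that is already met when the one before it is completed fails the run):
1. the tongs are picked up in the gripper (contact force between the fingers and tongs above 1 N and height (world z) of tongs above 0.006 m), for 0.2 s.
2. under the rack, the tongs hold the round cake off the tray (contact force between each of tongs_left, tongs_right and round_cake above 0.3 N and contact force between tray and round_cake below 0.05 N and x of round_cake in the frame of rack above -0.095 m and height (world z) of round_cake below 0.08 m), for 0.1 s.
3. the cake, held in the tongs, is out in front of the rack (contact force between each of tongs_left, tongs_right and round_cake above 0.3 N and x of round_cake in the frame of rack below -0.115 m), for 0.05 s.
At the end, for the whole second after the job is handed in: Gripper holds the tongs, both heads press on the round cake, nothing else touches it; its underside 70-190 mm above the table, centre within 50 mm of the plate's, under 30 mm/s; tongs clear of plate, rack and cup; oblong cakes within 15 mm, cup, shaker, plate within 20 mm of their starts (contact force between each of tongs_left, tongs_right and round_cake above 0.3 N and contact force between the fingers and tongs above 1 N and horizontal distance between round_cake and plate below 0.05 m and height (world z) of round_cake between 0.07 and 0.19 m and linear speed of round_cake below 0.03 m/s and contact force between round_cake and plate below 0.05 N and contact force between round_cake and the fingers below 0.05 N and contact force between round_cake and the arm below 0.05 N and contact force between round_cake and rack below 0.05 N and contact force between tongs and plate below 0.1 N and contact force between tongs and rack below 0.1 N and contact force between tongs and cup below 0.1 N and distance of each of oblong_cake1, oblong_cake2 from where it was at the start of the episode below 0.015 m and distance of each of cup, shaker, plate from where it was at the start of the episode below 0.02 m); the arm keeps its last pose, push and grip.
It fails at once if the round cake is squashed (more than 18 N from a tong head) (contact force between any of tongs_left, tongs_right and round_cake above 18 N).
It fails at once if the robot itself touches the round cake (contact force between any of the fingers, the arm and round_cake above 0.5 N).
It fails at once if the rack is knocked (more than 10 N) (contact force between any of tongs, the fingers, the arm, round_cake and rack above 10 N).
It fails at once if an oblong cake is shoved (15 mm), or the cup, shaker or plate (20 mm) (distance of any of oblong_cake1, oblong_cake2 from where it was at the start of the episode above 0.015 m or distance of any of cup, shaker, plate from where it was at the start of the episode above 0.02 m).
It also fails if it takes over 58 s, if anything falls off the work surface, if the arm or the gripper's body presses on something with over 40 N, if the wrist force passes 120 N, or if a joint passes its speed limit or range.

## Working session

There is one attempt and no reset: what is moved stays moved. The work goes in short steps, Python scripts to look and compute and a shell command to move; the robot and the scene stay as the last step left them, time stands still between calls to the robot, and variables do not carry over. Pictures are saved under pics/ and viewed, at most 12 in all, crops included, and the job is handed in when it is done.

```bash
ls; mkdir -p pics
cat > h.py <<'E'
import numpy as np, cv2
from scipy.spatial.transform import Rotation as R
from bench import r
def cam(name):
    m=r.camera_model(name)
    K=np.array([[m['fx'],0,m['cx']],[0,m['fy'],m['cy']],[0,0,1.]])
    if 'mount' in m:
        s=r.observe(); T=np.eye(4); T[:3,:3]=R.from_euler('xyz',s['ee_rot']).as_matrix(); T[:3,3]=s['position']
        return K,T@np.array(m['mount'])
    E=np.eye(4);E[:3,:3]=R.from_rotvec(np.ravel(m['rvec'])).as_matrix();E[:3,3]=np.ravel(m['tvec'])
    return K,np.linalg.inv(E)
def cloud(K,T,d):
    v,u=np.indices(d.shape)
    P=np.stack([(u-K[0,2])/K[0,0]*d,(v-K[1,2])/K[1,1]*d,d],-1)
    return P@T[:3,:3].T+T[:3,3]
def onplane(K,T,v,u,z):
    d=T[:3,:3]@np.array([(u-K[0,2])/K[0,0],(v-K[1,2])/K[1,1],1]); o=T[:3,3]
    return o+d*(z-o[2])/d[2]
E
python3 - <<'E'
from h import *
s=r.observe();print(s)
ims=[]
for c in ['scene','top']:
    K,T=cam(c);im,d=r.read_camera(c);cv2.imwrite(f'pics/{c}0.png',im);P=cloud(K,T,d);np.savez(f'{c}0',im=im,d=d,P=P,K=K,T=T)
    print(c,T[:3,3].round(),K[0,0])
    for n in ['tongs','tongs_left','tongs_right','round_cake','rack','oblong_cake1','tray','plate','cup','shaker']:
        for o in r.silhouettes(c,n)[:4]:
            m=o['pixels']&(d>0);p=P[m]
            if len(p): print(n,round(o['score'],2),np.round(o['box']),np.median(p,0).round(),np.percentile(p,2,axis=0).round(),np.percentile(p,98,axis=0).round())
    for n in ['tongs','tongs_grip','tongs_tip']:
        for o in r.mark_of(c,n)[:2]: print(n,o['score'],o['centre'],onplane(K,T,*o['centre'],10).round(1))
E
```

```text
pics
{'time': 0.0, 'q': array([-1.41176776,  0.6293229 ,  0.03844021,  1.51832396, -0.02698287,
        0.99628249, -0.01998028]), 'dq': array([ 0.00131504, -0.00061801,  0.00201386,  0.00156022, -0.00026694,
        0.00068911,  0.00105742]), 'effort': array([ 7.07447580e-04, -5.49740195e+01,  1.14372063e+00, -1.86634648e+01,
       -5.21876744e-02,  2.38585199e-02,  1.56570977e-04]), 'position': array([144.74309005, 633.02306786, 204.58322654]), 'ee_rot': array([-3.13977426e+00,  3.50816521e-05,  2.91679557e+00]), 'force': array([ 1.23038811, -0.14331093, -0.47380996]), 'moment': array([0.0163279 , 0.04423842, 0.04211531]), 'finger_force': 0.0, 'grip_width': 94.22227969038103}
scene [1370.  121.  889.] 510.76526683625144
tongs 0.55 [158. 143.  87.  66.] [ 484. -305.   12.] [ 372. -393.    0.] [ 602. -246.   21.]
tongs_left 0.89 [183. 148.  63.  62.] [ 505. -291.   11.] [ 377. -328.   -2.] [ 603. -244.   21.]
tongs_left 0.73 [156. 144.  90.  67.] [ 484. -306.   11.] [ 370. -394.   -2.] [ 601. -245.   21.]
tongs_right 0.73 [157. 145.  80.  50.] [ 476. -331.   10.] [ 377. -396.   -2.]
[... 1946 characters left out ...]
0.  41.  41.]
oblong_cake1 0.79 [289. 149.  24.  14.] [676.  15.  37.] [658. -15.  25.] [695.  45. 101.]
oblong_cake1 0.62 [328. 148.  29.  22.] [665. -85.  37.] [ 643. -112.   27.] [689. -59. 101.]
tray 0.68 [244.  98. 122.  77.] [737.  10.   3.] [ 641. -138.   -2.] [820. 157. 102.]
plate 0.63 [150. 194.  68.  64.] [511. 319.  11.] [436. 241.   1.] [586. 393.  21.]
cup 0.94 [154. 124.  39.  26.] [727. 339.  41.] [693. 299.  -0.] [752. 363.  81.]
shaker 0.78 [437. 123.  31.  30.] [ 706. -347.   98.] [ 682. -379.    2.] [ 737. -326.  105.]
tongs 0.72 [242.4, 429.5] [ 454.9 -305.    10. ]
tongs_grip 0.57 [237.8, 427.4] [ 466.4 -300.1   10. ]
tongs_tip 0.79 [194.5, 448.6] [ 575.  -356.7   10. ]
```

View pics/scene0.png

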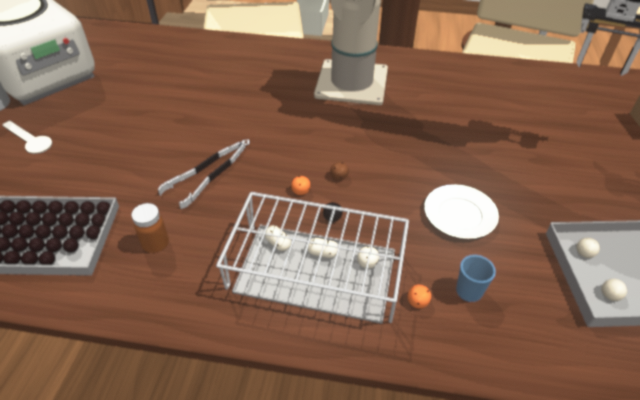

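View pics/top0.png

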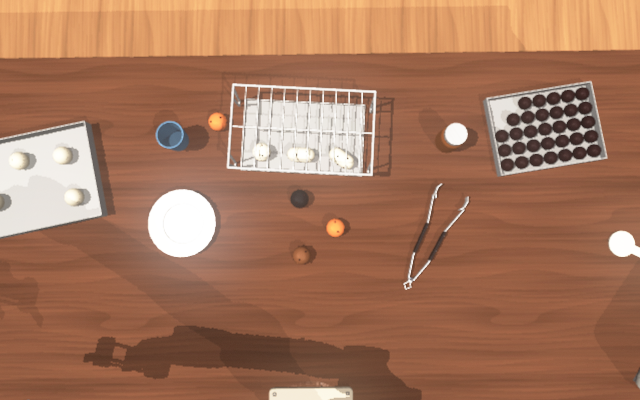

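Run:
```python
from h import *
for c in ['scene','top']:
    D=np.load(c+'0.npz');P=D['P'];z=P[...,2]
    # tongs
    m=(z>6)&(z<26)&(P[...,1]<-200)&(P[...,1]>-450)&(P[...,0]>320)&(P[...,0]<640)
    p=P[m].astype(np.float32);print(c,'tongs n',len(p),cv2.minAreaRect(p[:,:2]),np.percentile(p[:,2],[5,50,95]))
    # rack top
    m=(z>94)&(z<107)&(abs(P[...,1]-10)<200)&(P[...,0]>560)&(P[...,0]<900)
    p=P[m].astype(np.float32);print('rack',len(p),cv2.minAreaRect(p[:,:2]))
    # tongs: full pts dump
    m=(z>12)&(z<40)&(P[...,0]>630)&(P[...,0]<850)&(P[...,1]>70)&(P[...,1]<165)
    p=P[m];print('cake',len(p),p.min(0),p.max(0),np.median(p,0))
```

```text
Traceback (most recent call last):
cv2.error: OpenCV(4.12.0) /io/opencv/modules/imgproc/src/convhull.cpp:143: error: (-215:Assertion failed) total >= 0 && (depth == CV_32F || depth == CV_32S) in function 'convexHull'
```

```bash
cat >> h.py <<'E'
def go(x,y,z,yaw=None):
    s=r.observe();M=R.from_euler('xyz',s['ee_rot']).as_matrix()
    d=M.T@(np.array([x,y,z])-s['position']);e=s['ee_rot']
    print('pos',s['position'].round(1),'rot',e.round(3),'t',round(s['time'],2),'shift tool',d.round(1),'rows',np.ceil(np.linalg.norm(d)/40))
    if yaw is not None:
        G=R.from_euler('xyz',[np.pi,0,yaw]).as_matrix();rv=R.from_matrix(M.T@G).as_rotvec();print('rotvec',rv.round(3))
        print('shift if rotated first',(G.T@(np.array([x,y,z])-s['position'])).round(1))
E
python3 - <<'E'
from h import *
C=np.ascontiguousarray
for c in ['scene','top']:
    D=np.load(c+'0.npz');P=D['P'];z=P[...,2]
    m=(z>6)&(z<26)&(P[...,1]<-200)&(P[...,1]>-420)&(P[...,0]>320)&(P[...,0]<640)
    p=P[m].astype(np.float32);print(c,'tongs n',len(p),cv2.minAreaRect(C(p[:,:2])),np.percentile(p[:,2],[5,50,95]))
    print(cv2.minEnclosingTriangle(C(p[None,:,:2]))[1].ravel().round())
    m=(z>94)&(z<107)&(abs(P[...,1]-10)<200)&(P[...,0]>560)&(P[...,0]<900)
    p=P[m].astype(np.float32);print('rack',len(p),cv2.minAreaRect(C(p[:,:2])),np.median(p[:,2]))
    m=(z>14)&(z<45)&(P[...,0]>630)&(P[...,0]<850)&(P[...,1]>70)&(P[...,1]<160)
    p=P[m];print('cake',len(p),p.min(0),p.max(0),np.median(p,0))
print(r.camera_model('wrist'))
go(480,250,260);
E
```

```text
scene tongs n 837 ((463.76934814453125, -317.3783264160156), (102.66319274902344, 281.78167724609375), 73.40906524658203) [ 6.75507202 14.22777176 20.75224342]
[ 335. -218.  738. -367.  400. -429.]
rack 2908 ((731.5192260742188, 14.891616821289062), (346.7524108886719, 208.74732971191406), 86.25735473632812) 99.04332
cake 288 [673.72032992  97.33723086  14.12186026] [715.33276445 142.75060199  42.6163978 ] [702.5851844  118.60213315  32.93966648]
top tongs n 966 ((483.17987060546875, -309.4497375488281), (313.3655700683594, 218.328857421875), 0.04141110181808472) [ 6.17115545 11.51614285 23.17009306]
[ 324. -456.  330.  -24.  899. -381.]
rack 2326 ((727.5881958007812, 10.057449340820312), (346.50457763671875, 207.5772247314453), 86.44622802734375) 99.85458
cake 235 [663.7559717   92.80192711  14.91811231] [708.57889031 136.06773585  44.3993814 ] [684.25396706 112.94890206  36.36959463]
{'fx': 354.7873334287744, 'fy': 354.7873334287744, 'cx': 324.179591076659, 'cy': 207.3720465086345, 'mount': array([[-1.86268916e-04, -9.73189859e-01, -2.30003180e-01,
         6.67828432e+01],
       [ 9.99999765e-01, -2.95219209e-05, -6.84940260e-04,
        -1.73676271e-01],
       [ 6.59786780e-04, -2.30003254e-01,  9.73189636e-01,
        -1.79038227e+02],
       [ 0.00000000e+00,  0.00000000e+00,  0.00000000e+00,
         1.00000000e+00]])}
pos [144.9 633.7 205.5] rot [ 3.142 -0.     2.917] t 1.4 shift tool [-412.2 -299.3  -54.5] rows 13.0
```

The target is the off-white ball under the rack at scene (368,257) / top (261,151). The look-alikes are:
- Orange balls: scene (301,186) and (420,296).
- Brown ball: (340,171).
- Black ball: (333,211).
- White balls on the other tray: (589,247) and (615,289).

The tongs are at scene (205,173).

```bash
python3 -m pendant '-32 -23 -4;-32 -23 -4' 2>&1 | tail -3; python3 -m pendant '-32 -23 -4 0 0 0;-32 -23 -4 0 0 0;-32 -23 -4 0 0 0;-32 -23 -4 0 0 0;-32 -23 -4 0 0 0'; python3 -m pendant '-32 -23 -4 0 0 0;-32 -23 -4 0 0 0;-32 -23 -4 0 0 0;-32 -23 -4 0 0 0;-32 -23 -4 0 0 0';python3 -m pendant '-32 -23 -4 0 0 0;-32 -23 -4 0 0 0;-32 -23 -4 0 0 0'; python3 -c "
from h import *
go(470,-285,260,2.64)"
```

```text
Traceback (most recent call last):
ValueError: each row has 6 numbers
time: 1.82
position: [276.2, 484.4, 225.8]
ee_rot: [3.141, 0.0, 2.917]
force: [0.5, 0.0, 0.7]
grip_width: 94.0
finger_force: 0.0
time: 2.23
position: [406.6, 336.6, 246.0]
ee_rot: [3.141, 0.0, 2.917]
force: [0.2, 0.4, -0.3]
grip_width: 94.2
finger_force: 0.0
time: 2.48
position: [484.8, 247.8, 258.0]
ee_rot: [3.141, 0.0, 2.917]
force: [0.0, 0.7, -0.4]
grip_width: 94.0
finger_force: 0.0
pos [484.8 247.8 258. ] rot [3.141 0.    2.917] t 2.48 shift tool [-104.3 -522.7   -2.2] rows 14.0
rotvec [0.    0.    0.277]
shift if rotated first [-243.2 -474.3   -2. ]
```

```bash
python3 -m pendant '-7.5 -37.3 0 0 0 0;-7.5 -37.3 0 0 0 0;-7.5 -37.3 0 0 0 0;-7.5 -37.3 0 0 0 0;-7.5 -37.3 0 0 0 0' | head -3; python3 -m pendant '-7.5 -37.3 0 0 0 0;-7.5 -37.3 0 0 0 0;-7.5 -37.3 0 0 0 0;-7.5 -37.3 0 0 0 0;-7.5 -37.3 0 0 0 0' | head -3; python3 -m pendant '-7.5 -37.3 0 0 0 0;-7.5 -37.3 0 0 0 0;-7.5 -37.3 0 0 0 0;-7.5 -37.3 0 0 0 0' | head -3
python3 -m pendant '0 0 0 0 0 0.092;0 0 0 0 0 0.092;0 0 0 0 0 0.092;0 0 0 0 0 0;0 0 0 0 0 0'
python3 - <<'E'
from h import *
K,T=cam('wrist');im,d=r.read_camera('wrist');cv2.imwrite('pics/w1.png',im);P=cloud(K,T,d);np.savez('w1',im=im,d=d,P=P,K=K,T=T)
for n in ['tongs','tongs_left','tongs_right']:
    for o in r.silhouettes('wrist',n)[:2]:
        p=P[o['pixels']&(d>0)]; 
        if len(p): print(n,round(o['score'],2),np.round(o['box']),np.median(p,0).round(),np.percentile(p,2,axis=0).round(),np.percentile(p,98,axis=0).round())
for n in ['tongs','tongs_grip','tongs_tip']:
    for o in r.mark_of('wrist',n)[:2]: print(n,o['score'],o['centre'],onplane(K,T,*o['centre'],10).round(1))
z=P[...,2];m=(z>7)&(z<30)&(P[...,1]<-200)&(P[...,1]>-430)&(P[...,0]>320)&(P[...,0]<640)
print(m.sum(),np.median(P[(abs(z)<6)][:,2]))
p=P[m];print(np.percentile(p[:,2],[5,50,95]));print(cv2.minAreaRect(np.ascontiguousarray(p[:,:2].astype(np.float32))))
E
```

```text
time: 2.9
position: [478.5, 57.5, 257.7]
ee_rot: [3.141, 0.001, 2.917]
time: 3.32
position: [473.4, -132.7, 257.8]
ee_rot: [3.141, 0.001, 2.917]
time: 3.65
position: [469.4, -284.8, 257.7]
ee_rot: [3.142, 0.001, 2.917]
time: 4.07
position: [469.7, -282.9, 257.5]
ee_rot: [-3.141, -0.0, 2.643]
force: [0.1, 0.3, 0.1]
grip_width: 94.1
finger_force: 0.0
tongs 0.56 [277.  60.  67. 231.] [ 456. -300.   18.] [ 345. -397.    1.] [ 593. -239.   21.]
tongs_left 0.58 [311.  87.  33. 203.] [ 479. -285.   18.] [ 375. -334.   -1.] [ 602. -247.   21.]
tongs_right 0.8 [275.  89.  27. 203.] [ 455. -324.   18.] [ 368. -398.   -1.] [ 566. -261.   21.]
1870 -0.08107054672009895
[10.50921388 18.30679959 20.87170129]
((462.6558837890625, -303.30841064453125), (86.33270263671875, 277.00628662109375), 63.0560188293457)
```

View pics/w1.png

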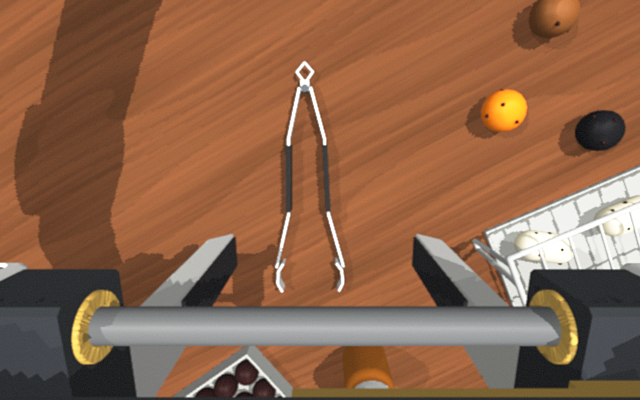

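The wrist view shows the tongs on the centre line at column ≈308. The ring is at (304,72), the sleeves are at (289,178) and (325,178), and the heads are at (281,275) and (340,275). The black sleeves give an independent check on the pose.

Run:
```python
from h import *
D=np.load('w1.npz');im=D['im'];P=D['P'];K=D['K'];T=D['T']
g=im.max(2);roi=np.zeros(g.shape,bool);roi[125:230,275:345]=1
m=((g<75)&roi&(P[...,2]>12)).astype(np.uint8)
n,l,st,c=cv2.connectedComponentsWithStats(m)
for i in range(1,n):
    if st[i,4]>60:
        p=P[l==i]; q=p[p[:,2]>16];print(st[i],q.mean(0).round(1),cv2.minAreaRect(np.ascontiguousarray(q[:,:2].astype(np.float32))))
go(459.5,-301.5,-9+10,2.671)
```

```text
[285 146   7  65 375] [ 445.1 -318.    26.5] ((433.9391784667969, -304.4290771484375), (31.651611328125, 111.34780883789062), 39.22242736816406)
[323 146   7  65 233] [ 465.7 -279.3   23.3] ((456.26483154296875, -274.8683776855469), (4.3781328201293945, 102.0305404663086), 64.32376861572266)
pos [ 469.7 -282.9  257.5] rot [3.142 0.    2.642] t 4.42 shift tool [ 1.000e-01 -2.120e+01  2.565e+02] rows 7.0
rotvec [ 0.     0.    -0.029]
shift if rotated first [  0.7 -21.2 256.5]
```

Run:
```python
from h import *
D=np.load('w1.npz');K=D['K'];T=D['T']
a=[onplane(K,T,v,u,20) for v,u in [(178.5,288.5),(178.5,326.5),(178.5,307.5),(72,304.5),(146,307.5),(211,307.5)]]
for x in a: print(x.round(1))
h=onplane(K,T,283,310.5,18);print(h, np.arctan2(*(h-a[3])[[1,0]]))
```

```text
[ 446.4 -318.9   20. ]
[ 467.8 -279.4   20. ]
[ 457.1 -299.2   20. ]
[ 351.8 -244.2   20. ]
[ 423.9 -280.7   20. ]
[ 491.7 -318.5   20. ]
[ 576.58901944 -361.5872283    18.        ] -0.4812850683334482
```

```bash
python3 -m pendant '2 -20.6 20 0 0 0;0 0 40 0 0 -0.024;0 0 40 0 0 0;0 0 40 0 0 0;0 0 40 0 0 0'|head -3; python3 -m pendant '0 0 20 0 0 0;0 0 0 0 0 0;0 0 0 0 0 0'
python3 - <<'E'
from h import *
K,T=cam('wrist');im,d=r.read_camera('wrist');cv2.imwrite('pics/w2.png',im)
go(458,-300,3,2.666)
E
```

```text
time: 4.83
position: [458.3, -300.3, 76.2]
ee_rot: [-3.142, 0.001, 2.665]
time: 5.08
position: [457.6, -300.0, 56.9]
ee_rot: [3.142, -0.002, 2.665]
force: [0.5, 0.5, 0.7]
grip_width: 94.0
finger_force: 0.0
pos [ 458.6 -300.7   58.2] rot [-3.141e+00  1.000e-03  2.665e+00] t 5.13 shift tool [ 0.9  0.4 55.2] rows 2.0
rotvec [-0.     0.001 -0.001]
shift if rotated first [ 0.9  0.4 55.2]
```

View pics/w2.png

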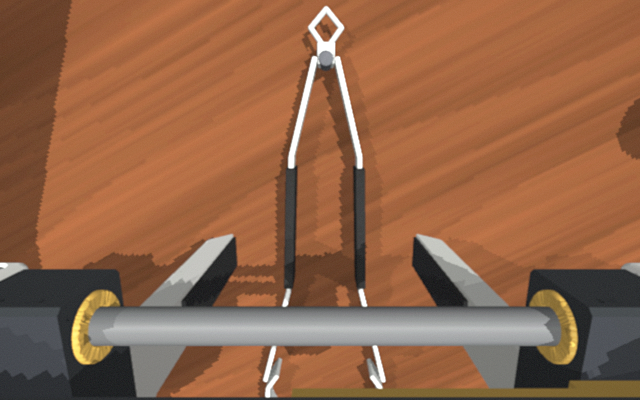

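The tongs are square between the fingers: sleeves at columns 291 and 360, rows 167–287, with the fingers symmetric about column 325. Next I check the lengthwise position.

```bash
python3 - <<'E'
from h import *
K,T=cam('wrist')
for v,u in [(167,325.5),(287,325.5)]: print(onplane(K,T,v,u,20).round(1))
for v in (167,287):
  print((onplane(K,T,v,325.5,20)-r.observe()['position'])[:2]@np.array([np.cos(-.476),np.sin(-.476)]))
E
python3 -m pendant '0 0 35 0 0 0;0 0 10 0 0 0;0 0 8 0 0 0;0 0 0 0 0 0' 56
python3 -m pendant '0 0 0 0 0 0;0 0 0 0 0 0;0 0 0 0 0 0'
```

```text
[ 422.6 -281.7   20. ]
[ 493.6 -318.3   20. ]
-40.71992247257154
39.10939262407143
time: 5.47
position: [457.9, -300.0, 4.4]
ee_rot: [3.141, -0.001, 2.665]
force: [0.1, 0.2, -0.1]
grip_width: 71.0
finger_force: 0.0
time: 5.72
position: [458.8, -300.6, 5.6]
ee_rot: [-3.141, 0.002, 2.665]
force: [0.3, -0.3, -0.2]
grip_width: 56.3
finger_force: 0.0
```

```bash
python3 -m pendant '0 0 1.5 0 0 0;0 0 0 0 0 0;0 0 0 0 0 0;0 0 0 0 0 0' 48.5;python3 -m pendant '0 0 -10 0 0 0;0 0 -20 0 0 0;0 0 -30 0 0 0;0 0 0 0 0 0;0 0 0 0 0 0'
```

```text
time: 6.05
position: [458.9, -300.7, 3.8]
ee_rot: [-3.141, 0.002, 2.665]
force: [0.5, 0.1, 6.3]
grip_width: 48.6
finger_force: 6.8
time: 6.47
position: [458.8, -300.5, 64.5]
ee_rot: [-3.141, 0.003, 2.665]
force: [-0.5, -0.3, -1.8]
grip_width: 48.8
finger_force: 4.7
```

```bash
python3 -m pendant '0 0 -10 0 0 -0.08;0 0 -10 0 0 -0.083;0 0 0 0 0 -0.083;0 0 0 0 0 -0.083;0 0 0 0 0 -0.083'
python3 - <<'E'
from h import *
for c in ['scene','top']:
    K,T=cam(c);im,d=r.read_camera(c);P=cloud(K,T,d);cv2.imwrite(f'pics/{c}1.png',im)
    for o in r.silhouettes(c,'round_cake'):
        b=o['box'];q=onplane(K,T,b[1]+b[3]/2-.5,b[0]+b[2]/2-.5,21)
        if abs(q[0]-690)<40 and abs(q[1]-115)<40:
            print(c,'sil',round(o['score'],2),b,q.round(1))
    for o in r.mark_of(c,'round_cake'):
        q=onplane(K,T,*o['centre'],2);print(c,'mark',round(o['score'],2),q.round(1))
    print('oblong')
    for o in r.mark_of(c,'oblong_cake1')+r.mark_of(c,'oblong_cake2'):
        q=onplane(K,T,*o['centre'],2);print(c,'mark',round(o['score'],2),q.round(1))
    for o in r.mark_of(c,'plate')+r.mark_of(c,'rack')+r.mark_of(c,'tray'):
        q=onplane(K,T,*o['centre'],0);print(c,'plate/rack/tray',round(o['score'],2),q.round(1))
    s=4;x0,y0=(335,225) if c=='scene' else (230,125)
    cv2.imwrite(f'pics/{c}c.png',cv2.resize(im[y0:y0+60,x0:x0+70],None,fx=8,fy=8,interpolation=cv2.INTER_NEAREST))
a=cv2.imread('pics/scenec.png');b=cv2.imread('pics/topc.png')
cv2.imwrite('pics/both.png',cv2.resize(np.hstack([a,b]),(798,342)))
E
```

```text
time: 6.88
position: [457.1, -299.4, 82.0]
ee_rot: [3.14, -0.002, 3.081]
force: [-0.2, 0.4, -1.5]
grip_width: 48.3
finger_force: 4.7
scene sil 0.67 [356.6, 244.9, 21.7, 25.2] [691.1 118.7  21. ]
scene mark 0.81 [494.1 -64.    2. ]
scene mark 0.7 [683.8 122.8   2. ]
scene mark 0.67 [424.7  10.6   2. ]
scene mark 0.64 [568.4  23.8   2. ]
oblong
scene mark 0.76 [681.9  16.6   2. ]
scene mark 0.64 [676.5 -81.6   2. ]
scene mark 0.63 [ 251.3 -321.8    2. ]
scene mark 0.76 [681.9  16.6   2. ]
scene mark 0.64 [676.5 -81.6   2. ]
scene mark 0.63 [ 251.3 -321.8    2. ]
scene plate/rack/tray 0.71 [510.2 319.7   0. ]
scene plate/rack/tray 0.32 [ 359.9 -339.8    0. ]
scene plate/rack/tray 0.24 [ 721.9 -347.6    0. ]
scene plate/rack/tray 0.87 [730.8  11.2   0. ]
scene plate/rack/tray 0.2 [ 361.2 -339.9    0. ]
scene plate/rack/tray 0.72 [727.5  10.5   0. ]
top sil 0.71 [255.0, 143.7, 11.2, 19.3] [685.5 118.6  21. ]
top mark 0.8 [757.4 224.7   2. ]
top mark 0.79 [502.6 -66.8   2. ]
top mark 0.71 [574.7  28.5   2. ]
top mark 0.62 [687.1 110.3   2. ]
top mark 0.57 [426.6  18.2   2. ]
oblong
top mark 0.81 [675.4 -83.8   2. ]
top mark 0.73 [682.1  18.1   2. ]
top mark 0.81 [675.4 -83.8   2. ]
top mark 0.73 [682.1  18.1   2. ]
top plate/rack/tray 0.89 [507.9 312.2   0. ]
top plate/rack/tray 0.73 [726.4   5.9   0. ]
top plate/rack/tray 0.67 [734.1  17.6   0. ]
top plate/rack/tray 0.6 [ 719.1 -351.4    0. ]
top plate/rack/tray 0.55 [732.4   6.8   0. ]
```

View pics/both.png

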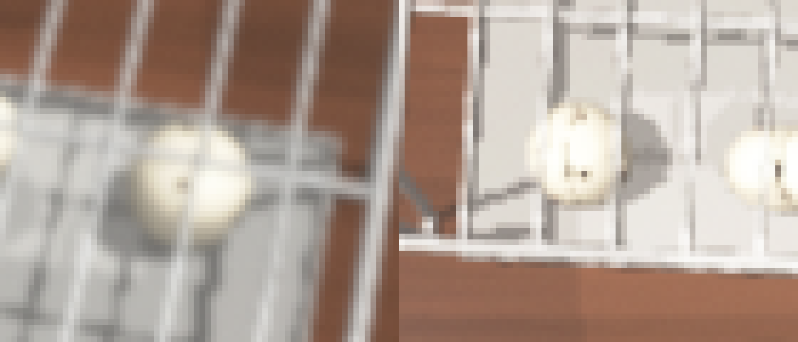

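The crop confirms a plain off-white ball. It is centred at about scene (368.3,256.4) and top (261.1,151.3), with an oblong cake to its right.

Run:
```python
from h import *
L=[]
for c,v,u in [('scene',256.4,368.3),('top',151.3,261.1)]:
    K,T=cam(c);print(onplane(K,T,v,u,21).round(1))
    d=T[:3,:3]@np.array([(u-K[0,2])/K[0,0],(v-K[1,2])/K[1,1],1]);d/=np.linalg.norm(d);L.append((T[:3,3],d))
A=sum(np.eye(3)-np.outer(d,d) for o,d in L);b=sum((np.eye(3)-np.outer(d,d))@o for o,d in L);print('triang',np.linalg.solve(A,b).round(1))
go(445,125,85,3.078)
```

```text
[689.  121.4  21. ]
[689.4 116.1  21. ]
triang [689.2 118.8  20.6]
pos [ 458.1 -300.1   83. ] rot [-3.142  0.     3.077] t 7.68 shift tool [ 40.6 423.4  -2. ] rows 11.0
rotvec [-0.     0.    -0.001]
shift if rotated first [ 40.1 423.4  -2. ]
```

```bash
python3 -m pendant '3 15 0 0 0 0;3 28 0 0 0 0;3.5 36 0 0 0 0;3.5 36 0 0 0 0;3.5 36 0 0 0 0'|head -3; python3 -m pendant '3.5 36 0 0 0 0;3.5 36 0 0 0 0;3.5 36 0 0 0 0;3 36 0 0 0 0;3 36 0 0 0 0'|head -3;python3 -m pendant '3 36 0 0 0 0;3 33 0 0 0 0;2 22 0 0 0 0;1 10 0 0 0 0;0 0 0 0 0 0'
python3 - <<'E'
from h import *
go(445,134,85,3.078)
K,T=cam('wrist');im,d=r.read_camera('wrist');cv2.imwrite('pics/w3.png',im);P=cloud(K,T,d);np.savez('w3',im=im,d=d,P=P,K=K,T=T)
for c in ['wrist','scene']:
    K,T=cam(c)
    if c=='scene':
        im,d=r.read_camera(c);cv2.imwrite('pics/s3.png',cv2.resize(im[130:290,260:480],None,fx=3.6,fy=3.6,interpolation=cv2.INTER_CUBIC))
    for n in ['tongs_grip','tongs_tip']:
        for o in r.mark_of(c,n)[:2]: print(c,n,o['score'],o['centre'],onplane(K,T,*o['centre'],90).round(1))
E
```

```text
time: 8.1
position: [451.2, -147.2, 83.1]
ee_rot: [-3.142, 0.0, 3.076]
time: 8.52
position: [446.5, 34.0, 83.1]
ee_rot: [3.141, 0.0, 3.076]
time: 8.93
position: [444.1, 136.2, 83.0]
ee_rot: [3.141, 0.0, 3.081]
force: [0.4, -0.8, -1.3]
grip_width: 48.7
finger_force: 4.7
pos [444.1 136.2  83. ] rot [3.141 0.    3.081] t 8.93 shift tool [-1.1 -2.2 -2. ] rows 1.0
rotvec [0.001 0.    0.003]
shift if rotated first [-1.1 -2.2 -2. ]
scene tongs_grip 0.84 [160.4, 382.9] [453.8 127.4  90. ]
```

View pics/w3.png

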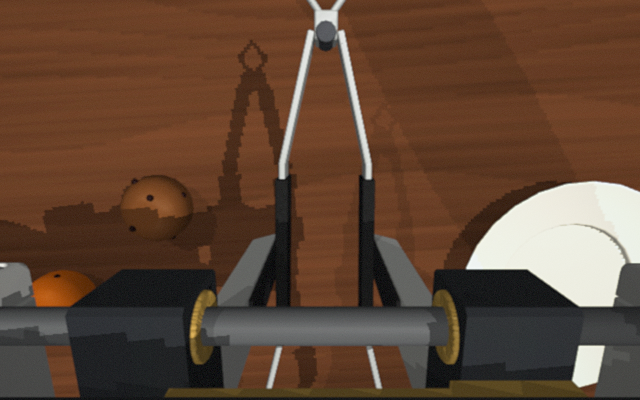

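View pics/s3.png

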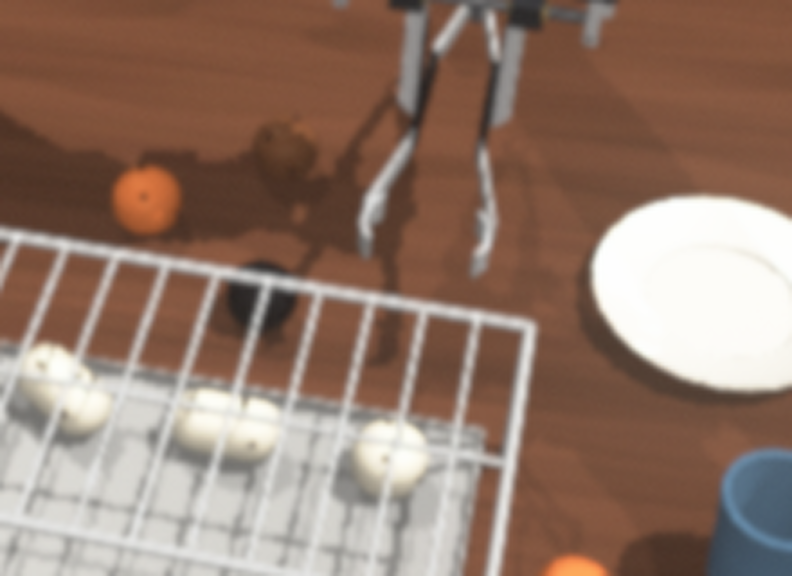

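The wrist view shows the tongs straight between the fingers, with the hinge at (325,30). The scene crop shows the heads at (370,240) and (483,255), in front of the rack. Next I check the pitch of the held tongs.

Run:
```python
from h import *
D=np.load('w3.npz');P=D['P'];K=D['K'];T=D['T']
for n,(r0,r1,c0,c1) in dict(hinge=(20,42,314,336),armL=(90,100,290,300),sleL=(185,200,277,290),sleR=(185,200,360,373),sleL2=(230,245,278,286),headL=(380,388,266,274),headR=(380,388,374,382)).items():
    p=P[r0:r1,c0:c1].reshape(-1,3);p=p[p[:,2]>60];print(n,len(p),np.median(p,0).round(1),p[:,2].max().round(1) if len(p) else 0)
```

```text
hinge 472 [339.1 142.5  97.9] 262.0
armL 59 [364.2 128.5  95.9] 97.6
sleL 195 [407.4 119.   98.7] 262.0
sleR 195 [409.9 157.7  98.5] 262.0
sleL2 120 [429.2 116.3  98.9] 262.0
headL 50 [512.7 102.3  96.8] 98.2
headR 48 [516.5 160.9  96.6] 98.0
```

```bash
python3 -m pendant '0 -2 15 0 0 0;0 0 25 0 0 0;0 0 20 0 0 0;0 0 7 0 0 0;0 0 0 0 0 0' 49.8; python3 -m pendant '-10 0 0 0 0 0;-15 0 0 0 0 0;-15 0 0 0 0 0;-10 0 0 0 0 0;0 0 0 0 0 0'
python3 - <<'E'
from h import *
go(564.3,126.5,16,3.078)
for c,(x0,y0,w,h) in dict(scene=(310,190,110,90),top=(230,120,90,90)).items():
    K,T=cam(c);im,d=r.read_camera(c)
    cv2.imwrite(f'pics/{c}4.png',cv2.resize(im[y0:y0+h,x0:x0+w],(400,int(400*h/w)),interpolation=cv2.INTER_CUBIC))
a=cv2.imread('pics/scene4.png');b=cv2.imread('pics/top4.png');H=min(len(a),len(b));cv2.imwrite('pics/b4.png',np.hstack([a[:H],b[:H]]))
E
```

```text
time: 9.65
position: [443.0, 130.3, 14.7]
ee_rot: [-3.14, -0.003, 3.075]
force: [-0.3, 1.3, -0.5]
grip_width: 49.8
finger_force: 4.6
time: 10.07
position: [498.8, 128.1, 17.6]
ee_rot: [3.141, 0.007, 3.075]
force: [1.2, -0.1, -0.4]
grip_width: 49.5
finger_force: 4.6
pos [498.8 128.1  17.6] rot [3.141 0.007 3.075] t 10.07 shift tool [-65.5   2.7   2.1] rows 2.0
rotvec [ 0.001  0.007 -0.003]
shift if rotated first [-65.5   2.5   1.6]
```

View pics/b4.png

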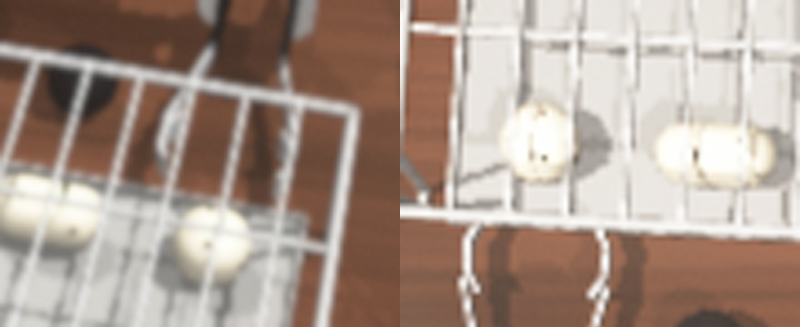

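Top crop: the heads are at columns 470 and 605 and the cake is at 539. Allowing for the yaw, the tongs need about 2.5 mm to the left, which agrees with the numbers.

```bash
python3 -m pendant '0 2.6 0 0 0 0;-8 0 0 0 0 0;-12 0 0 0 0 0;-12 0 0 0 0 0;0 0 0 0 0 0'
python3 - <<'E'
from h import *
for i in range(3):
    r.read_camera('scene')
    go(564.3,126.5,16,3.078)
E
```

```text
time: 10.58
position: [529.2, 128.9, 16.4]
ee_rot: [3.141, 0.004, 3.076]
force: [1.4, -0.4, -1.6]
grip_width: 49.8
finger_force: 4.6
pos [527.1 129.   16.1] rot [3.141e+00 1.000e-03 3.077e+00] t 10.63 shift tool [-37.3  -0.1   0.2] rows 1.0
rotvec [ 0.     0.001 -0.001]
shift if rotated first [-37.3  -0.1   0.1]
pos [525.6 129.   15.9] rot [-3.142e+00 -1.000e-03  3.077e+00] t 10.68 shift tool [-38.7  -0.   -0.1] rows 1.0
rotvec [-0.    -0.001 -0.001]
shift if rotated first [-38.7  -0.1  -0.1]
pos [524.9 129.1  15.8] rot [-3.141e+00 -2.000e-03  3.077e+00] t 10.73 shift tool [-39.5  -0.   -0.3] rows 1.0
rotvec [-0.    -0.002 -0.001]
shift if rotated first [-39.5  -0.1  -0.2]
```

```bash
python3 -m pendant '-8 0 0 0 0 0;-10 0 0 0 0 0;-10 0 0 0 0 0;-7 0 0 0 0 0;-3 0 0 0 0 0';python3 -m pendant '0 0 0 0 0 0;0 0 0 0 0 0;0 0 0 0 0 0;0 0 0 0 0 0'
python3 - <<'E'
from h import *
go(564.3,126.5,16,3.078)
for c,(x0,y0,w,h) in dict(scene=(310,190,110,90),top=(230,120,90,90)).items():
    K,T=cam(c);im,d=r.read_camera(c)
    cv2.imwrite(f'pics/{c}5.png',cv2.resize(im[y0:y0+h,x0:x0+w],(400,int(400*h/w)),interpolation=cv2.INTER_CUBIC))
a=cv2.imread('pics/scene5.png');b=cv2.imread('pics/top5.png');H=min(len(a),len(b));cv2.imwrite('pics/b5.png',np.hstack([a[:H],b[:H]]))
E
```

```text
time: 11.15
position: [565.0, 126.4, 16.0]
ee_rot: [3.142, 0.001, 3.077]
force: [-0.2, 0.3, -1.8]
grip_width: 49.9
finger_force: 4.6
time: 11.48
position: [563.2, 126.6, 15.9]
ee_rot: [-3.142, -0.001, 3.077]
force: [-0.5, 0.4, -2.1]
grip_width: 49.9
finger_force: 4.6
pos [563.2 126.6  15.9] rot [-3.142e+00 -1.000e-03  3.077e+00] t 11.48 shift tool [-1.1 -0.1 -0.1] rows 1.0
rotvec [ 0.    -0.001 -0.001]
shift if rotated first [-1.1 -0.1 -0.1]
```

View pics/b5.png

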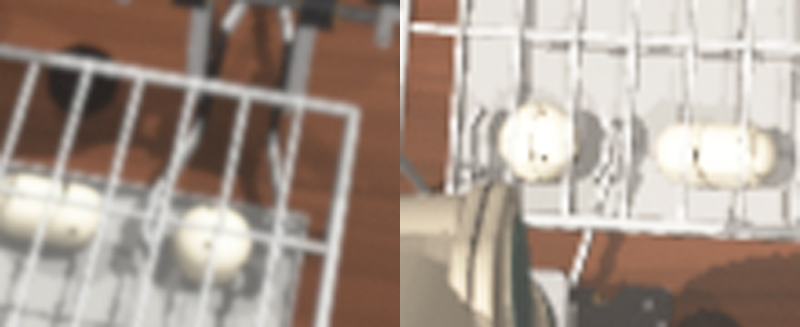

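Both heads flank the cake: top columns 478 and 612 with the cake at 539, scene columns 155 and 278 with the cake at 213. I close gently.

```bash
python3 -m pendant '0 0 0 0 0 0;0 0 0 0 0 0;0 0 0 0 0 0' 43|tail -2; python3 -m pendant '0 0 0 0 0 0;0 0 0 0 0 0' 40|tail -2;python3 -m pendant '0 0 0 0 0 0;0 0 0 0 0 0' 38.5|tail -2;python3 -m pendant '0 0 0 0 0 0;0 0 0 0 0 0' 37.5|tail -2;python3 -m pendant '0 0 0 0 0 0;0 0 0 0 0 0' 36.7
```

```text
grip_width: 43.3
finger_force: 5.3
grip_width: 40.6
finger_force: 5.7
grip_width: 38.7
finger_force: 5.8
grip_width: 37.8
finger_force: 5.9
time: 12.5
position: [563.9, 126.6, 15.9]
ee_rot: [3.142, -0.0, 3.077]
force: [-0.3, 0.1, -1.6]
grip_width: 36.8
finger_force: 6.3
```

```bash
python3 -m pendant '0 0 0 0 0 0;0 0 0 0 0 0' 36.2|tail -2;python3 -m pendant '0 0 0 0 0 0;0 0 0 0 0 0' 35.8|tail -2;python3 -m pendant '0 0 0 0 0 0;0 0 0 0 0 0' 35.4|tail -3
```

```text
grip_width: 36.6
finger_force: 13.2
grip_width: 36.3
finger_force: 20.5
force: [-0.5, 0.2, -0.9]
grip_width: 35.8
finger_force: 28.5
```

```bash
python3 -m pendant '0 0 -3 0 0 0;0 0 -6 0 0 0;0 0 -5 0 0 0;0 0 0 0 0 0;0 0 0 0 0 0' 35.2
python3 - <<'E'
from h import *
K,T=cam('scene');im,d=r.read_camera('scene')
for o in r.silhouettes('scene','round_cake'):
    b=o['box']
    if abs(b[0]+b[2]/2-368)<15: print(b,onplane(K,T,b[1]+b[3]/2-.5,b[0]+b[2]/2-.5,35))
cv2.imwrite('pics/s6.png',cv2.resize(im[200:290,310:420],None,fx=6,fy=6,interpolation=cv2.INTER_CUBIC))
E
```

```text
time: 13.42
position: [564.3, 126.6, 30.6]
ee_rot: [3.141, 0.001, 3.077]
force: [0.2, 0.5, -1.9]
grip_width: 36.0
finger_force: 30.0
```

View pics/s6.png

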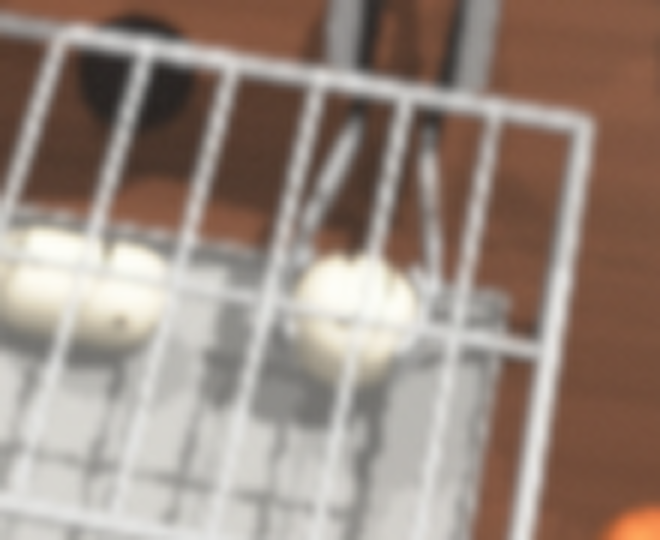

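The cake is up between the heads at (355,320), with its shadow now separate on the tray. I draw it out.

```bash
python3 -m pendant '6 0 0 0 0 0;14 0 0 0 0 0;20 0 0 0 0 0;22 0 0 0 0 0;22 0 0 0 0 0'; python3 -m pendant '22 0 0 0 0 0;18 0 0 0 0 0;11 0 0 0 0 0;5 0 0 0 0 0;0 0 0 0 0 0'
python3 - <<'E'
from h import *
K,T=cam('scene');im,d=r.read_camera('scene');P=cloud(K,T,d);cv2.imwrite('pics/s7.png',im)
m=(P[...,2]>12)&(P[...,2]<80)&(abs(P[...,0]-560)<50)&(abs(P[...,1]-126)<30)&(im.min(2)>150)
p=P[m];print(m.sum(),np.median(p,0) if len(p) else '',p.min(0),p.max(0))
for o in r.silhouettes('scene','round_cake'): print(round(o['score'],2),np.median(P[o['pixels']&(d>0)],0).round())
go(385,320,150,np.pi)
E
```

```text
time: 13.93
position: [478.6, 131.8, 29.8]
ee_rot: [-3.141, -0.0, 3.077]
force: [-0.5, 0.3, -1.4]
grip_width: 35.9
finger_force: 30.0
time: 14.35
position: [422.7, 135.6, 30.0]
ee_rot: [-3.141, -0.002, 3.078]
force: [-0.2, -0.9, -1.7]
grip_width: 36.0
finger_force: 30.0
346 [557.81207262 128.77725257  45.75456739] [510.04554221 102.44802631  22.25387102] [573.72374832 155.39795424  56.23478881]
0.86 [561. 130.  47.]
0.78 [780. 230.  32.]
0.6 [511. -62.  31.]
0.6 [442.  23.  29.]
0.51 [587.  28.  31.]
pos [425.2 135.7  30. ] rot [3.141e+00 1.000e-03 3.077e+00] t 14.45 shift tool [  51.9  181.4 -120. ] rows 6.0
rotvec [ 0.     0.001 -0.065]
shift if rotated first [  40.2  184.3 -120. ]
```

```bash
python3 -m pendant '0 0 -10 0 0 0;0 0 -22 0 0 0;0 0 -30 0 0 0;0 0 -24 0 0 0;0 0 -11 0 0 0'|head -2; python3 -m pendant '3 10 0 0 0 0;6 20 0 0 0 0;8 28 0 0 0 0;8 28 0 0 0 0;8 28 0 0 0 0'|head -2;python3 -m pendant '8 28 0 0 0 0;6 24 0 0 0 0;4 15 0 0 0 0;1 7 0 0 0 0;0 0 0 0 0 0'; python3 -m pendant '0 0 0 0 0 0;0 0 0 0 0 0;0 0 0 0 0 0'
python3 - <<'E'
from h import *
go(385,327,127)
for c in ['scene','top']:
    K,T=cam(c);im,d=r.read_camera(c);P=cloud(K,T,d)
    if c=='scene':cv2.imwrite('pics/s8.png',cv2.resize(im[130:300,340:540],None,fx=3.5,fy=3.5))
    for o in r.silhouettes(c,'round_cake')[:4]:
        p=P[o['pixels']&(d>0)];print(c,round(o['score'],2),o['box'],np.median(p,0).round())
    for o in r.mark_of(c,'plate'): print('plate',o['score'],onplane(K,T,*o['centre'],0).round())
E
```

```text
time: 14.87
position: [426.9, 135.8, 129.7]
time: 15.28
position: [398.2, 253.2, 126.1]
time: 15.7
position: [383.8, 328.6, 126.0]
ee_rot: [3.142, -0.0, 3.08]
force: [-0.1, -0.2, -1.9]
grip_width: 35.7
finger_force: 30.0
time: 15.95
position: [385.0, 325.0, 126.9]
ee_rot: [-3.141, -0.0, 3.074]
force: [-0.1, -0.3, -2.6]
grip_width: 36.0
finger_force: 30.0
pos [385.  325.  126.9] rot [-3.141 -0.     3.074] t 15.95 shift tool [ 0.1  2.  -0.1] rows 1.0
scene 0.72 [460.9, 165.1, 19.0, 18.0] [526. 316. 143.]
scene 0.69 [323.6, 204.6, 21.4, 16.0] [586.  30.  30.]
scene 0.66 [288.7, 175.0, 24.0, 19.1] [509. -60.  30.]
scene 0.6 [405.2, 285.6, 25.3, 25.6] [781. 230.  32.]
plate 0.56 [513. 315.   0.]
top 0.82 [325.8, 218.2, 23.4, 21.1] [494. -67.  34.]
top 0.73 [289.0, 190.5, 18.6, 21.2] [566.  20.  34.]
top 0.73 [209.2, 115.1, 20.1, 18.4] [763. 223.  34.]
top 0.59 [291.3, 250.5, 16.9, 13.5] [428.  17.  35.]
plate 0.64 [502. 314.   0.]
plate 0.54 [379. 367.   0.]
```

View pics/s8.png

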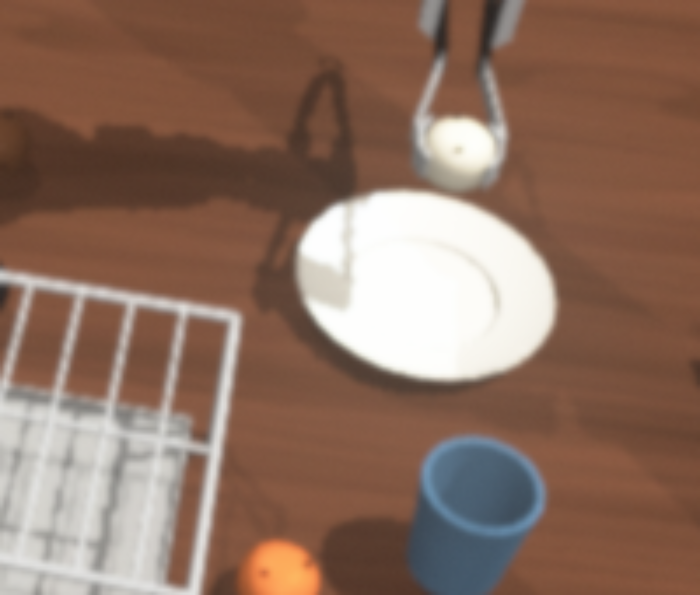

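The cake is held between both heads at crop (460,150). By depth it is at about (512,317), with its underside near 115 mm, over the plate's centre at about (509,317). I let it settle and hand in.

```bash
python3 -m pendant '0 0 0 0 0 0;0 0 0 0 0 0;0 0 0 0 0 0;0 0 0 0 0 0;0 0 0 0 0 0'; python3 -m pendant '0 0 0 0 0 0;0 0 0 0 0 0;0 0 0 0 0 0;0 0 0 0 0 0;0 0 0 0 0 0'; python3 -c "
from bench import r
print(r.job_done())"
```

```text
time: 16.67
position: [384.4, 326.6, 126.9]
ee_rot: [3.142, -0.0, 3.077]
force: [0.3, -0.6, -1.7]
grip_width: 35.7
finger_force: 30.0
time: 17.08
position: [384.5, 326.6, 127.0]
ee_rot: [-3.142, -0.0, 3.077]
force: [1.0, -1.2, -2.6]
grip_width: 35.9
finger_force: 30.0
the job is handed in; nothing more can be done
None
```

The job is handed in at about 17 s with the round cake held steady in the tongs, its underside about 115 mm above the table over the middle of the plate; no verdict came back.

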